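Unlock a debubbling chamber and crack its stuck lid

TASK

The debubbling chamber has run its cycle and its pressure is gone. Take the crank knob and wind the handwheel on the lid anticlockwise (seen from above) a full turn, on to its stop, so that the locking bolts are drawn right back; then pull the lid up by its bar handle until the sticky gasket lets go, without letting it fly wide open, and hold it ajar with a gap of about 25 mm at its front edge so the warm air can escape. Finish while still holding the lid there with the gripper, and leave everything else on the bench and on the chamber's deck where it is.

Things in the scene. Friction and masses are not known exactly. Their poses are not given: they have to be found in the camera images.
- crank_knob (a point): Centre (half-way up) of the black upright crank knob on the handwheel's rim: a round grip 20 mm in diameter and 42 mm high, its foot 5 mm above the rim's top. It revolves freely on its own spindle, so a gripper can carry it round the circle without turning. It stands 44 mm from the wheel's axis; at wheel = 0 it points from the axis straight at the lid's hinge.
- wheel_centre (a point): Centre of the handwheel on the lid, at the height of its rim: black round rim 102 mm in outer diameter, 14 mm thick, three steel spokes, axis square to the lid (vertical while the lid is shut), at the centre of the round lid. The crank knob's centre is 33 mm above this height. The frame turns with the wheel: its x axis points at the crank knob, z up.
- wheel (a joint): Angle of the handwheel in rad. It starts between -0.4 and 0.2 (bolts locked) and grows anticlockwise seen from above; the stop is at 7.0. It draws back four radial steel bolts on the lid from under their keepers on the flange by 18 mm; all four are clear, and the lid unlocked, only above about 6.2. It turns stiffly (about 3 N at the knob) and stays where it is left.
- lid_handle (a point): Middle of the steel bar handle on top of the lid at its front, on the side away from the hinge: level round bar 12 mm in diameter, 88 mm long, between two posts 80 mm apart, 42 mm above the lid's plate. y runs along the bar, x points across the lid to the hinge, z up from the lid. The bar is 106 mm from the lid's centre; 49 mm are free between bar and wheel rim.
- lid_hinge (a point): Middle of the lid's hinge pin, at the back: level, parallel to the bar handle, 256 mm behind it and 48 mm lower. The axes turn with the lid: x away from the lid, y along the pin, z up. The chamber, fixed to the bench, is a white case 360 mm deep and 460 mm wide, its flat deck 132 mm above the bench; a steel flange (292 mm) and the lid (240 mm across, 12 mm thick) stand in its middle.
- lid (a joint): Opening angle of the lid in rad, 0 shut, growing as the handle side rises. The round aluminium lid's front edge is 270 mm from the pin: 0.093 rad is a gap of 25 mm. The gasket holds it: the pull at the handle climbs to 17 to 23 N within 2 mm of lift, fades over the next 8 mm as the gasket lets go for good, then only the weight is left (about 6 N there). The lid falls shut when released.
- screw_dish_c (a point): Steel dish, 66 mm across and 22 mm high, loose on the chamber's deck to the right of the lid; its centre half-way up. Leave alone.
- spare_screen_c (a point): Loose dark phone screen, 146 x 70 x 7 mm, flat on the chamber's deck to the left of the lid; its centre. Leave alone.
- cleaner_c (a point): White plastic bottle, 56 mm in diameter, 135 mm high, on the bench; its centre. Leave alone.
- tape_c (a point): Roll of yellow tape lying flat, 90 mm across, 18 mm high, on the bench; its centre. Leave alone.
- phone_c (a point): Grey phone, 150 x 73 x 9 mm, lying on the bench; its centre. Leave alone.
- driver_grip (a point): Grey-handled screwdriver, 160 mm long, lying on the bench; the middle of its handle. Leave alone.
- parts_tray_c (a point): Clear plastic tray of four compartments, 130 x 100 x 30 mm, on the bench; its centre. Leave alone.

How it is judged:
By the outcome, as a careful person would: the job done as asked, in the order asked, and still so for the second after the job is handed in, while the arm keeps its last pose, push and grip.
It also fails if it takes over 61 s, if anything falls off the work surface, if the arm or the gripper's body presses on something with over 40 N, if the wrist force passes 120 N, or if a joint passes its speed limit or range.

ROBOT

A 6-joint arm with a two-finger parallel gripper is mounted at the origin on the work surface. World frame = base frame: x ahead of the robot, y to its left, z up, the work surface at z = 0. Lengths are in m, angles in rad, forces in N, time in s.
With the tool pointing down it reaches from about 0.35 to 0.95 m from the base axis. Payload 17.4 kg.
Tool frame: the origin (TCP) lies midway between the tips of the shut fingers; the grasp point (between the pads) lies 19 mm behind it; x points along the fingers, z is the direction in which the jaws open and shut, and the axes are right-handed (so a half turn about x gives the same grasp; the last joint's range is limited). The gripper opens to 93 mm and grips with 3 to 60 N. Pads are 15 mm wide; open, the fingers measure 128 mm over their backs; the gripper's body (75 mm by 188 mm) begins 65 mm behind the grasp point.
Start: joints at [1.216, 0.116, 1.442, -0, 1.584, -0.038], TCP at [0.21, 0.641, 0.219] pointing down, gripper open.
Joint ranges: [-2.83, 2.83], [-0.83, 2.19], [0.07, 2.5], [-1.14, 4.28], [0.01, 3], [-2.97, 2.97]. Speed limits (rad/s): [1.89, 1.89, 2.22, 3.14, 3.14, 3.14].

INTERFACE

Orientations are given as a unit quaternion [x, y, z, w].
In Python, from workcell import ctrl gives the robot as it stands. The module is installed in compiled form; this text tells all that it offers.
- The arm moves only by the tool drive_tool, never from a script. Its argument "motion" is one flat list of numbers, 7 for each row, row after row: the closure, from -1 (fully open) to 1 (shut), so that 0 is half open, then the shift along the tool's x, y, z in m, then the turn, a rotation vector about the tool's x, y, z in degrees. A call has 1 to 5 rows; each row shifts and turns the pose as measured when the row begins, along the tool's axes as they then stand; what a row does not reach is not made up. A row lasts 1/8 s, in which the tool goes at most 62.5 mm and 10.7 degrees, less where a joint would pass 70% of its speed; a pose out of reach is approached as far as the arm can. A call with a gripper value outside its range is refused whole. The fingers move at their own pace and stop on an object; "grip_force" is the grip in N (left out, the last holds). Time passes only in rows, so rows that do not move let the fingers close. It gives the time, the measured TCP pose, the force and the opening at its end, in the units of the state.
- ctrl.state(): the state, without advancing time (a new reading comes with each control period).
- ctrl.grab_frame(name): name is "scene" or "top"; returns (picture, depth): 384x512x3 uint8, red, green, blue; 384x512 float32, m along the optical axis (not along the pixel's ray), 0 where there is no reading.
- ctrl.camera_model(name): a dict with "vfov" (degrees; the focal length in pixels is half the picture's height over the tangent of half this angle, whatever the lens; pixels are square), "cx", "cy" (the principal point, pixels), "dist" ([k1, k2, p1, p2, k3] as OpenCV has them; the pictures are not rectified), "rvec" (rotation vector, rad) and "tvec" (3), from world to camera coordinates, as OpenCV has them. Camera axes: x right, y down, z forward; pixel columns grow to the right and rows downward; lengths in m; the calibration is good to about 2 mm. A picture is of the moment at which its call begins. camera_model takes no time and is no camera call.
- ctrl.hand_in(): hands the job in, once; it reports no verdict.
The state is a dict: "clock": time; "joint_positions": joint angles; "dq": joint speeds; "tau": joint torques, N m; "tool_pos": TCP position; "ee_rot": TCP orientation; "force": force on the tool from outside, world axes, zero at the start; "torque": the same for the moment, N m; "finger_gap": opening from 0.0 (shut) to 1.0 (fully open).
Only numpy, scipy, OpenCV 4.12 (cv2) and the standard library are available. Lean on these libraries where they do the work, as an engineer would, in place of code of your own. Each camera call takes 0.05 s, during which the arm holds its last target. There are 200 camera calls.

## Working session

There is one attempt and no reset: what is moved stays moved. The work goes in short steps, Python scripts to look and compute and a tool call to move; the robot and the scene stay as the last step left them, time stands still between calls to the robot, and variables do not carry over. Pictures are saved under pics/ and viewed, about 8 in all and at most 12, crops included, and the job is handed in when it is done.

Besides the shell and the picture viewer there is one more tool, called after "Call:" in YAML: its name, and indented under it one key for each argument. drive_tool: Moves the arm, as the interface text tells. Its arguments: {"type":"object","properties":{"motion":{"type":"array"},"grip_force":{"type":"number"}},"required":["motion"]}

```bash
mkdir -p pics
cat > h.py <<'E'
import numpy as np, cv2
from workcell import ctrl
from scipy.spatial.transform import Rotation as R
def grab(n,tag):
    p,d=ctrl.grab_frame(n); cv2.imwrite(f'pics/{tag}.png',p[:,:,::-1]); np.savez(f'pics/{tag}.npz',p=p,d=d); return p,d
def cam(n):
    m=ctrl.camera_model(n); f=192/np.tan(np.radians(m['vfov'])/2)
    K=np.array([[f,0,m['cx']],[0,f,m['cy']],[0,0,1]]); return K,np.array(m['dist'],float),cv2.Rodrigues(np.array(m['rvec'],float))[0],np.array(m['tvec'],float).ravel()
def ray(n,uv):
    K,D,Rm,t=cam(n); q=cv2.undistortPoints(np.array(uv,float).reshape(-1,1,2),K,D)[:,0]
    return -Rm.T@t, np.c_[q,np.ones(len(q))]@Rm, 
def onplane(n,uv,z):
    o,d=ray(n,uv); return o+d*((z-o[2])/d[:,2])[:,None]
def bydepth(n,uv,dep):
    o,d=ray(n,uv); return o+d*np.array(dep,float).reshape(-1,1)
def proj(n,X):
    K,D,Rm,t=cam(n); return cv2.projectPoints(np.array(X,float).reshape(-1,1,3),Rm,t,K,D)[0][:,0]
E
python3 - <<'E'
from h import *
a=grab('scene','s0')[0]; b=grab('top','t0')[0]
for n in('scene','top'): print(n,ray(n,[[256,192]]))
s=ctrl.state(); print({k:np.round(v,3) for k,v in s.items()})
E
```

```text
scene (array([1.54599673, 0.21656096, 0.9660626 ]), array([[-0.77395968, -0.17514073, -0.60860499]]))
top (array([ 0.42451893, -0.00536176,  1.43719963]), array([[ 1.10095000e-01, -5.61392849e-04, -9.93970524e-01]]))
{'clock': np.float64(0.1), 'joint_positions': array([ 1.216,  0.116,  1.442,  0.   ,  1.584, -0.038]), 'dq': array([-0.   ,  0.   , -0.003, -0.001, -0.   , -0.001]), 'tau': array([ 2.0000e-03, -7.2290e+01, -6.2387e+01,  7.8000e-02,  2.3000e-02,
       -0.0000e+00]), 'tool_pos': array([0.21 , 0.641, 0.218]), 'ee_rot': array([-0.415,  0.573,  0.415,  0.572]), 'force': array([-0.348, -0.114,  0.161]), 'torque': array([-0.028,  0.03 , -0.009]), 'finger_gap': np.float64(1.0)}
```

View pics/s0.png

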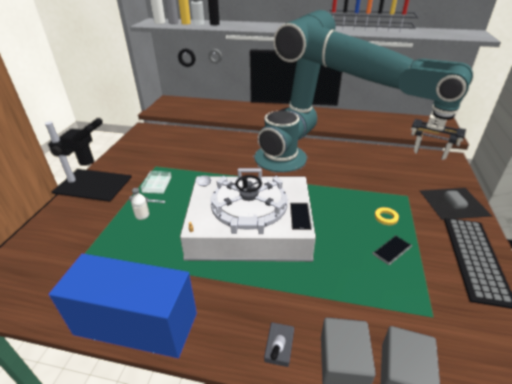

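View pics/t0.png

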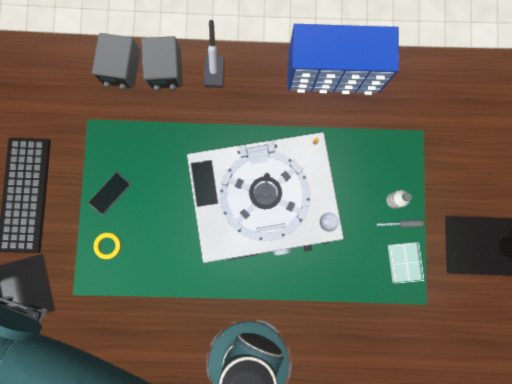

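The top view shows the chamber with its hinge away from the robot (about 258,150), the bar towards the robot (about 272,232) and the wheel at about 265,192. I'll zoom in on the wheel.

Run:
```python
from h import *
p=np.load('pics/t0.npz');im=p['p'][:,:,::-1];d=p['d']
s=np.load('pics/s0.npz')['p'][:,:,::-1]
c=cv2.resize(im[135:260,180:350],None,fx=4.5,fy=4.5,interpolation=cv2.INTER_CUBIC)
cv2.imwrite('pics/t0c.png',c)
cv2.imwrite('pics/s0c.png',cv2.resize(s[155:265,175:325],None,fx=5,fy=5,interpolation=cv2.INTER_CUBIC))
for uv in [(215,240),(240,245),(265,192),(265,175),(300,150),(272,232),(262,180)]:
    print(uv,bydepth('top',[uv],[d[uv[1],uv[0]]]).round(3))
# wheel: dark pixels near center
hsv=cv2.cvtColor(im,cv2.COLOR_BGR2HSV); m=((hsv[...,2]<90)).astype(np.uint8); m[:170]=0;m[215:]=0;m[:,:243]=0;m[:,290:]=0
n,l,st,ce=cv2.connectedComponentsWithStats(m); print(st,ce.round(1))
```

```text
(215, 240) [[0.41  0.12  0.135]]
(240, 245) [[0.396 0.04  0.135]]
(265, 192) [[ 0.559 -0.033  0.227]]
(265, 175) [[ 0.603 -0.03   0.282]]
(300, 150) [[ 0.713 -0.147  0.133]]
(272, 232) [[ 0.441 -0.061  0.152]]
(262, 180) [[ 0.595 -0.023  0.23 ]]
[[     0      0    512    384 196396]
 [   250    174     31     34    212]] [[255.5 191.5]
 [264.5 192.1]]
```

View pics/t0c.png

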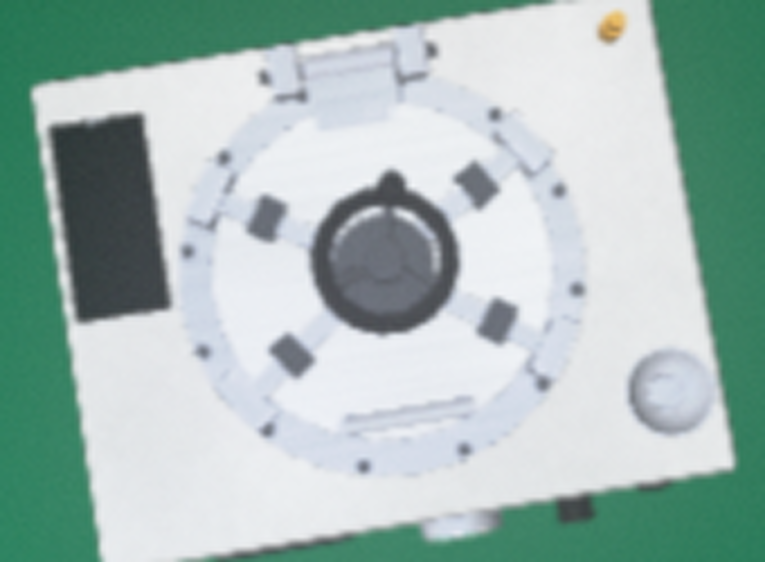

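View pics/s0c.png

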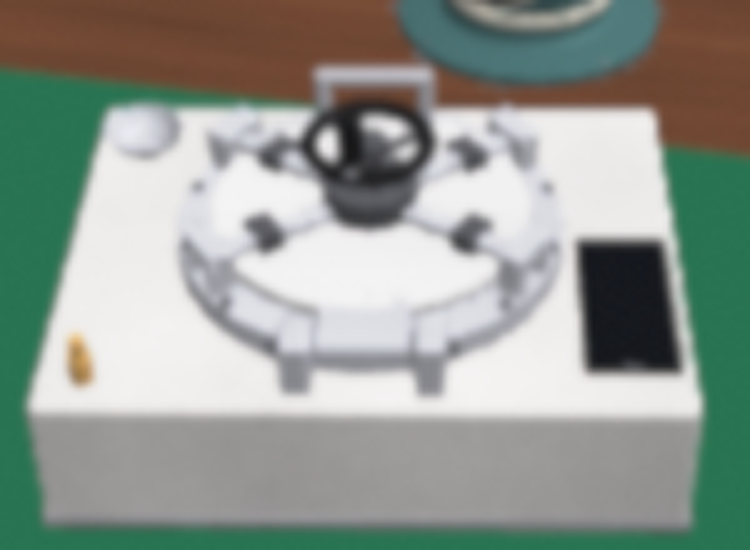

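The top crop shows the rim centred near (385,259) with the knob at (391,186), and the bar running from (345,418) to (472,404). The scene crop shows the bar standing behind the wheel. Now I'll turn these into positions.

Run:
```python
from h import *
p=np.load('pics/t0.npz');im=p['p'];d=p['d']
vv,uu=np.mgrid[135:262,180:350]
X=bydepth('top',np.c_[uu.ravel(),vv.ravel()],d[vv,uu].ravel())
dk=X[(X[:,2]>.12)&(X[:,2]<.14)]; print('deck z',np.median(dk[:,2]))
hi=X[X[:,2]>.262]; print('knob top',hi.shape, hi.mean(0), hi[:,2].max(), (hi.min(0)+hi.max(0))/2)
h=im[vv,uu].max(-1).ravel()
rim=X[(h<75)&(X[:,2]>.218)&(X[:,2]<.25)&(abs(X[:,0]-.56)<.07)&(abs(X[:,1]+.035)<.07)]
zt=np.median(rim[:,2]);(cx,cy),r=cv2.minEnclosingCircle(rim[:,:2].astype(np.float32));print('rim',len(rim),zt,cx,cy,r)
m=(im.max(-1)<75).astype(np.uint8)
c=onplane('top',[[180+385/4.5-.5*0,135+259/4.5]],zt);print('centre by eye',c)
bar=X[(X[:,2]>.19)&(X[:,2]<.24)&(X[:,0]<.50)&(X[:,0]>.42)]; print('bar depth',len(bar),bar.mean(0),np.ptp(bar,axis=0))
for z in (.205,.21): 
  e=onplane('top',[[180+345/4.5,135+418/4.5],[180+472/4.5,135+404/4.5]],z);v=e[1]-e[0];print('bar eye',z,e,e.mean(0),np.linalg.norm(v),np.degrees(np.arctan2(v[0],-v[1])))
# deck contour yaw
g=((np.abs(im.astype(int)-im.mean(-1,keepdims=True)).max(-1)<25)&(im.min(-1)>120)).astype(np.uint8)
g[:, :180]=0;g[:,350:]=0;g[:130]=0;g[265:]=0
g=cv2.morphologyEx(g,cv2.MORPH_OPEN,np.ones((5,5)))
cs=max(cv2.findContours(g,0,2)[0],key=cv2.contourArea)
w=onplane('top',cs[:,0],.133); print('deck rect',cv2.minAreaRect(w[:,:2].astype(np.float32)))
```

```text
deck z 0.13226434185373193
knob top (112, 3) [ 0.48765993 -0.01551106  1.02318828] 1.4371996271271505 [ 0.51721187 -0.02394162  0.84984642]
rim 0 nan 0.0 0.0 0.0
centre by eye [[nan nan nan]]
bar depth 182 [ 0.46169136 -0.0338308   0.2079625 ] [0.05753563 0.23756684 0.03442394]
bar eye 0.205 [[ 0.45103542 -0.01169133  0.205     ]
 [ 0.46325649 -0.09753648  0.205     ]] [ 0.45714595 -0.0546139   0.205     ] 0.08671068911831846 8.102285811137202
bar eye 0.21 [[ 0.45092782 -0.01166565  0.21      ]
 [ 0.4630993  -0.09716245  0.21      ]] [ 0.45701356 -0.05441405  0.21      ] 0.08635883586658327 8.102285811137184
deck rect ((0.55022794008255, -0.034442633390426636), (0.3736644983291626, 0.45864999294281006), 11.239093780517578)
  return _methods._mean(a, axis=axis, dtype=dtype,
  ret = ret.dtype.type(ret / rcount)
```

Run:
```python
from h import *
p=np.load('pics/t0.npz');im=p['p'];d=p['d']
vv,uu=np.mgrid[170:212,243:290]
X=bydepth('top',np.c_[uu.ravel(),vv.ravel()],d[vv,uu].ravel());h=im[vv,uu].max(-1).ravel()
ok=(d[vv,uu].ravel()>0)
kn=X[ok&(X[:,2]>.262)&(X[:,2]<.3)];print('knob',len(kn),kn.mean(0),np.median(kn,0),kn[:,2].max())
rim=ok&(h<95)&(X[:,2]>.215)&(X[:,2]<.25); print('rim z',rim.sum(),np.percentile(X[rim,2],[10,50,90]))
# rim outline: dark pixels, circle fitted on outer contour away from knob
m=np.zeros(im.shape[:2],np.uint8);m[170:212,243:290]=im[170:212,243:290].max(-1)<100
c=max(cv2.findContours(m,0,1)[0],key=cv2.contourArea)[:,0].astype(float)
w=onplane('top',c,.232); w=w[w[:,0]<.585]
A=np.c_[2*w[:,:2],np.ones(len(w))];s=np.linalg.lstsq(A,(w[:,:2]**2).sum(1),rcond=None)[0];print('circle',s[:2],np.sqrt(s[2]+s[0]**2+s[1]**2))
print('eye',onplane('top',[[180+385/4.5,135+259/4.5]],.232))
# deck sides
for a,b in [((32,88),(103,562)),((652,0),(735,468)),((32,88),(500,12)),((735,468),(250,545))]:
  e=onplane('top',[[180+q[0]/4.5,135+q[1]/4.5] for q in(a,b)],.132);v=e[1]-e[0];print(e[:,:2].round(4).tolist(),np.degrees(np.arctan2(v[1],v[0])))
```

```text
knob 40 [ 0.60131372 -0.0337798   0.27796785] [ 0.60066466 -0.03360733  0.27875703] 0.2855875634194618
rim z 225 [0.2293102  0.23227378 0.2351644 ]
circle [ 0.5578687  -0.03341743] 0.04558247269168931
eye [[ 0.557281   -0.03487417  0.232     ]]
[[0.6852, 0.2239], [0.3457, 0.1561]] -168.69669079222052
[[0.7668, -0.2282], [0.4261, -0.2924]] -169.3339379126151
[[0.6852, 0.2239], [0.754, -0.1165]] -78.58102735648468
[[0.4261, -0.2924], [0.3606, 0.0525]] 100.7451957263406
```

```bash
cat >> h.py <<'E'
YAW=np.radians(11); C=np.array([.5577,-.0342]); EX=np.array([np.cos(YAW),np.sin(YAW),0]); EY=np.array([-EX[1],EX[0],0])
def tgt(jaw): # tool down, jaw along vector
    x=np.array([0,0,-1.]); return np.c_[x,np.cross(jaw,x),jaw]
def delta(pos,Rt):
    s=ctrl.state(); R0=R.from_quat(s['ee_rot']); sh=R0.inv().apply(np.array(pos)-s['tool_pos']); rv=(R0.inv()*R.from_matrix(Rt)).as_rotvec(degrees=True)
    return (sh*1000).round(1),rv.round(2)
E
python3 - <<'E'
from h import *
s=ctrl.state();print(R.from_quat(s['ee_rot']).as_matrix().round(3))
for j in (EX,-EX): print(delta([.601,-.034,.35],tgt(j)))
E
```

```text
[[-0.    -0.95   0.312]
 [-0.001  0.312  0.95 ]
 [-1.     0.    -0.001]]
(array([-131.5, -581.7, -520. ]), array([ 6.085e+01, -6.000e-02,  3.000e-02]))
(array([-131.5, -581.7, -520. ]), array([-1.1915e+02, -4.0000e-02, -7.0000e-02]))
```

Call:
drive_tool:
  motion: [0, -0.026, -0.042, -0.037, 0, 0, 0, 0, -0.026, -0.042, -0.037, 0, 0, 0, 0, -0.026, -0.042, -0.037, 0, 0, 0, 0, -0.026, -0.042, -0.037, 0, 0, 0, 0, -0.026, -0.042, -0.037, 0, 0, 0]
  grip_force: 40

```text
clock: 0.72
tool_pos: [0.3528, 0.3966, 0.3462]
ee_rot: [-0.418, 0.574, 0.415, 0.569]
force: [0.5, -0.7, -0.8]
finger_gap: 0.525
```

Call:
drive_tool:
  motion: [0, 0, -0.046, -0.041, 0, 0, 0, 0, 0, -0.046, -0.041, 0, 0, 0, 0, 0, -0.046, -0.041, 0, 0, 0, 0, 0, -0.046, -0.041, 0, 0, 0, 0, 0, -0.046, -0.041, 0, 0, 0]

```text
clock: 1.35
tool_pos: [0.5097, 0.126, 0.3495]
ee_rot: [-0.418, 0.573, 0.415, 0.57]
force: [1.3, 1.2, 0.5]
finger_gap: 0.498
```

Call:
drive_tool:
  motion: [0, 0, 0, 0, 10.5, 0, 0, 0, 0, 0, 0, 10.5, 0, 0, 0, 0, 0, 0, 10.5, 0, 0, 0, 0, 0, 0, 10.5, 0, 0, 0, 0, 0, 0, 10.5, 0, 0]

```text
clock: 1.98
tool_pos: [0.5112, 0.1211, 0.3472]
ee_rot: [-0.115, 0.7, 0.111, 0.696]
force: [0.3, -0.3, -0.3]
finger_gap: 0.502
```

Run:
```python
from h import *
s=ctrl.state();print(s['clock'],s['tool_pos'],s['joint_positions'].round(2));print(delta([.601,-.034,.31],tgt(EX)))
```

```text
1.975 [0.51121114 0.12108004 0.34724414] [ 0.19 -0.21  1.55 -0.01  1.81 -0.13]
(array([  37.9, -175.3,   36.6]), array([ 7.38, -0.38,  0.33]))
```

Call:
drive_tool:
  motion: [0, 0, -0.055, 0.007, 7.4, -0.4, 0.3, 0, 0, -0.058, 0.019, 0, 0, 0, 0, 0, -0.058, 0.019, 0, 0, 0, 0, 0, 0, 0, 0, 0, 0]

```text
clock: 2.48
tool_pos: [0.5959, -0.0398, 0.3461]
ee_rot: [-0.066, 0.704, 0.066, 0.704]
force: [0.3, 0.8, -0.4]
finger_gap: 0.495
```

Run:
```python
from h import *
s=ctrl.state();print(s['clock'],s['tool_pos'],s['joint_positions'].round(2));print(delta([.601,-.034,.246],tgt(EX)))
p,d=grab('scene','s1')
cv2.imwrite('pics/s1c.png',cv2.resize(p[135:215,195:305,::-1],None,fx=6,fy=6,interpolation=cv2.INTER_CUBIC))
K=[[.601,-.034,.281],[.601,-.034,.239],[.601,-.034,.260]]
print(proj('scene',K), (proj('scene',K)-[195,135])*6)
```

```text
2.475 [ 0.59585989 -0.03975465  0.34607807] [-0.11 -0.06  1.42  0.    1.79 -0.3 ]
(array([100.1,   4.6,   6.2]), array([-0.3 , -0.05, -0.03]))
[[245.40895111 177.29342539]
 [245.74079268 187.09097277]
 [245.57660274 182.24350231]] [[302.45370667 253.76055233]
 [304.44475606 312.54583661]
 [303.45961645 283.46101383]]
```

View pics/s1c.png

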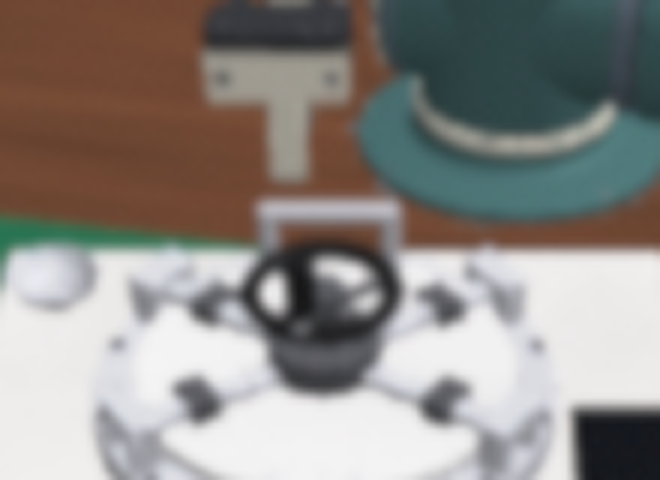

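In the scene view the knob sits at crop x≈303, where it was predicted, and the gripper is above it. Going down to grip.

Call:
drive_tool:
  motion: [0, 0.05, 0.004, 0.006, 0, 0, 0, 0, 0.049, 0, 0, 0, 0, 0, 0, 0, 0, 0, 0, 0, 0]

```text
clock: 2.9
tool_pos: [0.5996, -0.0301, 0.2465]
ee_rot: [-0.067, 0.703, 0.067, 0.704]
force: [0.1, 0.7, 1.1]
finger_gap: 0.499
```

Call:
drive_tool:
  motion: [1, 0, 0, 0, 0, 0, 0, 1, 0, 0, 0, 0, 0, 0, 1, 0, 0, 0, 0, 0, 0, 1, 0, 0, 0, 0, 0, 0]

```text
clock: 3.4
tool_pos: [0.6007, -0.0288, 0.253]
ee_rot: [-0.068, 0.701, 0.068, 0.707]
force: [3.8, 1.0, -9.3]
finger_gap: 0.205
```

Run:
```python
from h import *
s=ctrl.state();print(s['clock'],s['tool_pos'],s['finger_gap'],s['force']);print(delta([.601,-.034,.246],tgt(EX)))
```

```text
3.4 [ 0.60069012 -0.02879855  0.25303774] 0.20456649287304654 [ 3.76788945  0.95578833 -9.30300999]
(array([ 7. , -5.2, -0.7]), array([-0.03,  0.49,  0.03]))
```

```bash
cat > w.py <<'E'
import sys
from h import *
def plan(step,c,zt=.250,n=5):
    s=ctrl.state(); R0=R.from_quat(s['ee_rot']); v=s['tool_pos'][:2]-c; 
    a=np.arctan2(v@EY[:2],v@EX[:2]); print('clk',s['clock'],'pos',s['tool_pos'].round(4),'r',np.hypot(*v).round(4),'alpha',np.degrees(a).round(1),'F',s['force'].round(1),'gap',s['finger_gap'].round(3), 'rot',delta(s['tool_pos'],tgt(EX))[1],'q',s['joint_positions'].round(2))
    P=s['tool_pos']
    for k in range(n):
        b=a+np.radians(step)*(k+1); Q=np.r_[c+.044*(np.cos(b)*EX[:2]+np.sin(b)*EY[:2]),zt]
        print((R0.inv().apply(Q-P)*1000).round(1)); P=Q
if __name__=='__main__': plan(float(sys.argv[1]),np.array([float(sys.argv[2]),float(sys.argv[3])]),float(sys.argv[4]))
E
python3 w.py 12 .5567 -.0288 .250
```

```text
Traceback (most recent call last):
  File "w.py", line 10, in <module>
    if __name__=='__main__': plan(float(sys.argv[1]),np.array([float(sys.argv[2]),float(sys.argv[3])]),float(sys.argv[4]))
                             ~~~~^^^^^^^^^^^^^^^^^^^^^^^^^^^^^^^^^^^^^^^^^^^^^^^^^^^^^^^^^^^^^^^^^^^^^^^^^^^^^^^^^^^^^^^^^
  File "w.py", line 5, in plan
    a=np.arctan2(v@EY[:2],v@EX[:2]); print('clk',s['clock'],'pos',s['tool_pos'].round(4),'r',np.hypot(*v).round(4),'alpha',np.degrees(a).round(1),'F',s['force'].round(1),'gap',s['finger_gap'].round(3), 'rot',delta(s['tool_pos'],tgt(EX))[1],'q',s['joint_positions'].round(2))
                                                                                                                                                                                ^^^^^^^^^^^^^^^^^^^^^
AttributeError: 'float' object has no attribute 'round'
```

```bash
sed -i "s/s\['finger_gap'\].round(3)/round(s['finger_gap'],3)/" w.py; python3 w.py 12 .5567 -.0288 .250
```

```text
clk 3.4 pos [ 0.6007 -0.0288  0.253 ] r 0.044 alpha -11.0 F [ 3.8  1.  -9.3] gap 0.205 rot [-0.03  0.49  0.03] q [-0.09 -0.06  1.56  0.    1.63 -0.28]
[3.  9.2 0.8]
[-0.   9.1 -1.1]
[-0.   8.7 -3. ]
[-0.   7.9 -4.7]
[-0.1  6.7 -6.3]
```

Call:
drive_tool:
  motion: [1, 0.002, 0.0092, 0.0008, 0, 0, 0, 1, 0, 0.0091, -0.0011, 0, 0, 0, 1, 0, 0.0087, -0.003, 0, 0, 0, 1, 0, 0.0079, -0.0047, 0, 0, 0, 1, 0, 0.0067, -0.0063, 0, 0, 0]

```text
clock: 4.03
tool_pos: [0.5811, 0.0098, 0.2529]
ee_rot: [-0.067, 0.698, 0.067, 0.71]
force: [3.4, 0.8, -2.3]
finger_gap: 0.201
```

```bash
python3 w.py 15 .5567 -.0288 .250
```

```text
clk 4.025 pos [0.5811 0.0098 0.2529] r 0.0457 alpha 46.8 F [ 3.4  0.8 -2.3] gap 0.201 rot [-0.1   0.92  0.14] q [-0.03 -0.11  1.61  0.    1.62 -0.22]
[  2.7   5.5 -10.5]
[ -0.2   4.  -10.7]
[ -0.2   1.1 -11.4]
[ -0.2  -1.9 -11.3]
[ -0.2  -4.7 -10.5]
```

Call:
drive_tool:
  motion: [1, 0.001, 0.006, -0.0105, 0, 0.5, 0, 1, 0, 0.004, -0.0107, 0, 0.3, 0, 1, 0, 0.0011, -0.0114, 0, 0, 0, 1, 0, -0.0019, -0.0113, 0, 0, 0, 1, 0, -0.0047, -0.0105, 0, 0, 0]

```text
clock: 4.65
tool_pos: [0.5259, 0.005, 0.2528]
ee_rot: [-0.068, 0.701, 0.067, 0.706]
force: [9.3, -4.9, -4.1]
finger_gap: 0.2
```

```bash
python3 w.py 15 .5567 -.0288 .250
```

```text
clk 4.65 pos [0.5259 0.005  0.2528] r 0.0457 alpha 121.3 F [ 9.3 -4.9 -4.1] gap 0.2 rot [-0.01  0.39  0.09] q [-0.04 -0.22  1.71  0.    1.65 -0.23]
[ 2.7 -8.6 -8.1]
[-0.  -9.3 -6.8]
[ -0.  -10.7  -4.1]
[  0.  -11.4  -1.2]
[  0.  -11.3   1.8]
```

```bash
python3 w.py 16 .5565 -.0268 .250|tail -5
```

```text
[ 2.7 -8.1 -9.2]
[ -0.  -10.3  -6.7]
[ -0.  -11.7  -3.6]
[  0.  -12.2  -0.2]
[  0.  -11.8   3.2]
```

Call:
drive_tool:
  motion: [1, 0.001, -0.0081, -0.0092, 0, 0.3, 0, 1, 0, -0.0103, -0.0067, 0, 0, 0, 1, 0, -0.0117, -0.0036, 0, 0, 0, 1, 0, -0.0122, -0.0002, 0, 0, 0, 1, 0, -0.0118, 0.0032, 0, 0, 0]

```text
clock: 5.28
tool_pos: [0.5209, -0.0532, 0.2528]
ee_rot: [-0.067, 0.699, 0.069, 0.708]
force: [15.9, 15.3, -5.2]
finger_gap: 0.201
```

```bash
python3 w.py 16 .5565 -.0268 .250
```

```text
clk 5.275 pos [ 0.5209 -0.0532  0.2528] r 0.0443 alpha -154.4 F [15.9 15.3 -5.2] gap 0.201 rot [ 0.04  0.73 -0.07] q [-0.15 -0.23  1.72  0.01  1.64 -0.35]
[  2.9 -10.1   7. ]
[ 0.1 -7.9  9.3]
[ 0.1 -5.1 11.1]
[ 0.2 -1.8 12.1]
[ 0.2  1.6 12.1]
```

Call:
drive_tool:
  motion: [1, 0.001, -0.0095, 0.0085, 0, 0.4, 0, 1, 0, -0.0075, 0.0097, 0, 0.2, 0, 1, 0, -0.0048, 0.0111, 0, 0, 0, 1, 0, -0.0015, 0.0121, 0, 0, 0, 1, 0, 0.0018, 0.0119, 0, 0, 0]

```text
clock: 5.9
tool_pos: [0.5774, -0.0661, 0.2528]
ee_rot: [-0.066, 0.704, 0.069, 0.703]
force: [-7.9, 7.0, 2.7]
finger_gap: 0.199
```

```bash
python3 w.py 16 .5565 -.0268 .250
```

```text
clk 5.9 pos [ 0.5774 -0.0661  0.2528] r 0.0445 alpha -73.0 F [-7.9  7.   2.7] gap 0.199 rot [-0.07 -0.08 -0.21] q [-0.16 -0.09  1.6   0.    1.64 -0.35]
[ 2.8  5.6 11. ]
[0.  8.  9.2]
[ 0.  10.3  6.7]
[ 0.  11.7  3.6]
[ 0.  12.2  0.2]
```

Call:
drive_tool:
  motion: [1, 0.001, 0.006, 0.0105, 0, 0, 0, 1, 0, 0.0082, 0.0088, 0, 0, 0, 1, 0, 0.0104, 0.0064, 0, 0, 0, 1, 0, 0.0117, 0.0034, 0, 0, 0, 1, 0, 0.0122, 0, 0, 0, 0]

```text
clock: 6.52
tool_pos: [0.5988, -0.0124, 0.2526]
ee_rot: [-0.067, 0.705, 0.067, 0.703]
force: [-9.6, -7.2, 4.3]
finger_gap: 0.205
```

```bash
python3 w.py 10 .5565 -.0268 .250
```

```text
clk 6.525 pos [ 0.5988 -0.0124  0.2526] r 0.0447 alpha 7.8 F [-9.6 -7.2  4.3] gap 0.205 rot [-0.17 -0.18  0.02] q [-0.06 -0.05  1.56 -0.    1.64 -0.25]
[ 2.6  7.4 -2.4]
[ 0.   7.1 -3. ]
[ 0.   6.4 -4.2]
[ 0.   5.6 -5.2]
[ 0.   4.6 -6.1]
```

Call:
drive_tool:
  motion: [1, 0.001, 0.0074, -0.0024, 0, 0, 0, 1, 0, 0.0071, -0.003, 0, 0, 0, 1, 0, 0.0064, -0.0042, 0, 0, 0]

```text
clock: 6.9
tool_pos: [0.5856, 0.0069, 0.2527]
ee_rot: [-0.068, 0.704, 0.065, 0.703]
force: [-3.1, -7.2, 0.0]
finger_gap: 0.2
```

```bash
python3 w.py 6 .5565 -.0268 .250
```

```text
clk 6.9 pos [0.5856 0.0069 0.2527] r 0.0446 alpha 38.2 F [-3.1 -7.2  0. ] gap 0.2 rot [-0.19 -0.11  0.25] q [-0.03 -0.08  1.59 -0.    1.64 -0.22]
[ 2.7  3.1 -3.5]
[-0.   3.1 -3.4]
[-0.   2.7 -3.7]
[-0.   2.3 -4. ]
[-0.   1.9 -4.2]
```

Call:
drive_tool:
  motion: [1, 0, 0.003, -0.0035, 0, 0, 0, 1, 0, 0.0015, -0.0018, 0, 0, 0]

```text
clock: 7.15
tool_pos: [0.583, 0.0087, 0.2528]
ee_rot: [-0.07, 0.701, 0.062, 0.707]
force: [24.5, -17.0, -6.6]
finger_gap: 0.2
```

```bash
python3 w.py 6 .5565 -.0268 .250
```

```text
clk 7.15 pos [0.583  0.0087 0.2528] r 0.0443 alpha 42.3 F [ 24.5 -17.   -6.6] gap 0.2 rot [-0.25  0.41  0.69] q [-0.02 -0.1   1.6  -0.01  1.63 -0.21]
[ 2.7  3.  -3.6]
[-0.1  2.9 -3.6]
[-0.1  2.5 -3.9]
[-0.1  2.1 -4.1]
[-0.1  1.6 -4.3]
```

The tangential force rose to 30 N at α≈402°, so the wheel is on its stop. Now release, lift off, and move back over the bar.

Call:
drive_tool:
  motion: [0, 0, 0, 0, 0, 0, 0, 0, 0, 0, 0, 0, 0, 0, 0, 0, 0, 0, 0, 0, 0]

```text
clock: 7.52
tool_pos: [0.5835, 0.0098, 0.2524]
ee_rot: [-0.07, 0.701, 0.063, 0.707]
force: [-0.0, -0.6, 0.8]
finger_gap: 0.472
```

Call:
drive_tool:
  motion: [0, -0.05, 0, 0, 0, 0, 0, 0, -0.05, 0, 0, 0, 0, 0, 0, 0, -0.045, 0, 0, 0, 0, 0, 0, -0.055, 0, 0, 0, 0]

```text
clock: 8.02
tool_pos: [0.6011, -0.0859, 0.3565]
ee_rot: [-0.072, 0.701, 0.065, 0.707]
force: [0.2, -0.3, -0.1]
finger_gap: 0.496
```

Run:
```python
from h import *
s=ctrl.state();print(s['clock'],s['tool_pos'],s['finger_gap'],s['force'])
p,d=grab('top','t1'); q,_=grab('scene','s2')
a=cv2.resize(p[155:240,215:315,::-1],None,fx=5,fy=5,interpolation=cv2.INTER_CUBIC)
b=cv2.resize(q[155:255,205:295,::-1],None,fx=4.25,fy=4.25,interpolation=cv2.INTER_CUBIC)
h=max(a.shape[0],b.shape[0]);pad=lambda i:cv2.copyMakeBorder(i,0,h-i.shape[0],0,0,0)
o=np.hstack([pad(a),pad(b)]);o=cv2.resize(o,None,fx=min(1,790/o.shape[1]),fy=min(1,790/o.shape[1]));cv2.imwrite('pics/c2.png',o);print(o.shape, 790/(a.shape[1]+b.shape[1]))
m=C-.106*EX[:2];print('bar pred',m, delta([m[0],m[1],.3],tgt(EX)))
```

```text
8.025 [ 0.6011174  -0.08593018  0.35654139] 0.49638023315333024 [ 0.21655665 -0.29725551 -0.10743216]
(381, 790, 3) 0.8956916099773242
bar pred [ 0.45364752 -0.05442575] (array([  54.2,   62.5, -138.9]), array([-0.18,  0.37,  0.68]))
```

View pics/c2.png

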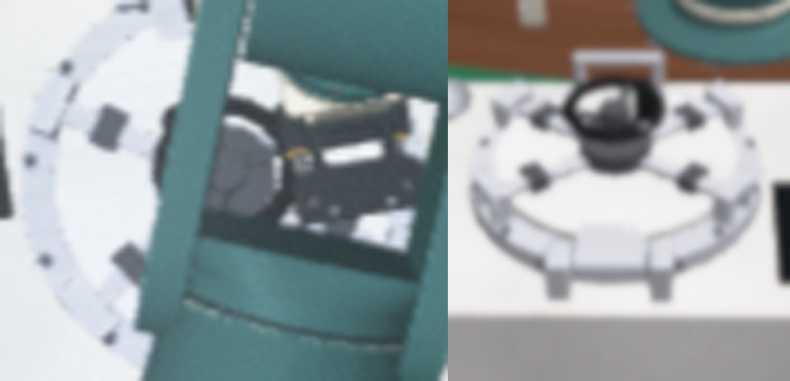

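The scene half shows the wheel turned, the knob on the +y side, and the bolts drawn in. The arm hides part of the top half. I'll triangulate the bar from both first views.

Run:
```python
from h import *
S=np.array([[261.6,169.4],[238.2,169.4]]);T=np.array([[256.7,227.9],[284.9,224.8]])
o1,d1=ray('scene',S);o2,d2=ray('top',T)
for a,b in zip(d1,d2):
    k=np.linalg.lstsq(np.c_[a,-b],o2-o1,rcond=None)[0];print(o1+a*k[0],o2+b*k[1])
d=np.load('pics/t0.npz')['d']
for u in range(258,285,3):
    v0=int(round(227.9-(u-256.7)*3.1/28.2)); q=[(u,v) for v in range(v0-2,v0+3)]
    X=bydepth('top',q,[d[v,u] for u,v in q]);print(u,v0,X[:,2].round(3),X[X[:,2].argmax()].round(3))
```

```text
[ 0.45001304 -0.00815603  0.21814127] [ 0.45072175 -0.01172523  0.21817514]
[ 0.46326547 -0.09846601  0.21476174] [ 0.46288778 -0.09685148  0.21462907]
258 228 [0.168 0.214 0.22  0.219 0.214] [ 0.451 -0.016  0.22 ]
261 227 [0.171 0.17  0.216 0.219 0.219] [ 0.448 -0.025  0.219]
264 227 [0.171 0.211 0.222 0.216 0.219] [ 0.454 -0.034  0.222]
267 227 [0.175 0.217 0.218 0.221 0.217] [ 0.451 -0.043  0.221]
270 226 [0.174 0.214 0.217 0.222 0.214] [ 0.455 -0.052  0.222]
273 226 [0.17  0.216 0.22  0.217 0.215] [ 0.458 -0.061  0.22 ]
276 226 [0.212 0.214 0.222 0.216 0.173] [ 0.458 -0.07   0.222]
279 225 [0.17  0.217 0.219 0.218 0.211] [ 0.462 -0.079  0.219]
282 225 [0.214 0.222 0.221 0.218 0.175] [ 0.465 -0.088  0.222]
```

Call:
drive_tool:
  motion: [0.25, 0, 0.021, -0.046, -0.2, 0.4, 0.7, 0.25, 0, 0.021, -0.046, 0, 0, 0, 0.25, 0, 0.021, -0.045, 0, 0, 0, 0.25, 0, 0, 0, 0, 0, 0]

```text
clock: 8.62
tool_pos: [0.4509, -0.0517, 0.354]
ee_rot: [-0.067, 0.705, 0.068, 0.703]
force: [-0.2, -0.6, 0.4]
finger_gap: 0.376
```

Run:
```python
from h import *
s=ctrl.state();print(s['clock'],s['tool_pos'],s['finger_gap']);print(delta([.4555,-.054,.194],tgt(EX)))
```

```text
8.625 [ 0.45094397 -0.05171004  0.35398731] 0.37641742404630985
(array([160. ,  -3.5,   4.4]), array([-0.04, -0.14, -0.15]))
```

Call:
drive_tool:
  motion: [0.25, 0.05, -0.003, 0.004, 0, 0, 0, 0.25, 0.05, 0, 0, 0, 0, 0, 0.25, 0, 0, 0, 0, 0, 0]

```text
clock: 9.0
tool_pos: [0.4564, -0.0529, 0.2522]
ee_rot: [-0.067, 0.704, 0.069, 0.704]
force: [-0.3, 0.2, 0.3]
finger_gap: 0.373
```

Run:
```python
from h import *
s=ctrl.state();print(s['clock'],s['tool_pos'],s['force']);print(delta([.4555,-.054,.194],tgt(EX)))
q,_=grab('scene','s3');cv2.imwrite('pics/s3c.png',cv2.resize(q[135:225,195:305,::-1],None,fx=6,fy=6,interpolation=cv2.INTER_CUBIC))
```

```text
9.0 [ 0.4563642  -0.052892    0.25223145] [-0.309764    0.22711582  0.30344952]
(array([58.2, -1.1, -1. ]), array([ 0.01, -0.04, -0.14]))
```

View pics/s3c.png

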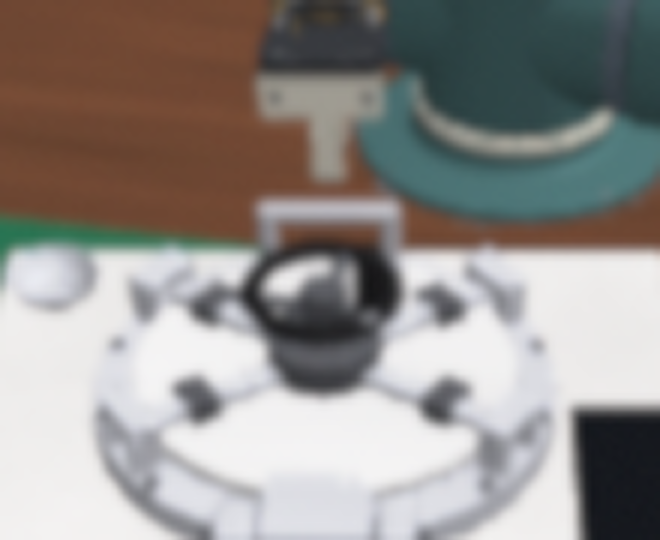

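The finger (crop 328,150) is centred over the bar (258–400, 210). Going down to grip.

Call:
drive_tool:
  motion: [0.25, 0.02, -0.001, -0.001, 0, 0, 0, 0.25, 0.02, 0, 0, 0, 0, 0, 0.25, 0.018, 0, 0, 0, 0, 0, 0.25, 0, 0, 0, 0, 0, 0]

```text
clock: 9.55
tool_pos: [0.458, -0.0543, 0.1966]
ee_rot: [-0.068, 0.702, 0.068, 0.706]
force: [0.6, -0.9, 0.1]
finger_gap: 0.377
```

Call:
drive_tool:
  motion: [1, 0, 0, 0, 0, 0, 0, 1, 0, 0, 0, 0, 0, 0, 1, 0, 0, 0, 0, 0, 0, 1, 0, 0, 0, 0, 0, 0]
  grip_force: 55

```text
clock: 10.05
tool_pos: [0.4543, -0.0552, 0.1973]
ee_rot: [-0.068, 0.706, 0.067, 0.702]
force: [13.6, 2.7, -6.9]
finger_gap: 0.111
```

Run:
```python
from h import *
s=ctrl.state();print(s['clock'],s['tool_pos'],s['force'],s['finger_gap']);print(delta([.4555,-.054,.194],tgt(EX)))
```

```text
10.05 [ 0.45427779 -0.05517875  0.19732526] [13.56360429  2.65696632 -6.94277118] 0.1112976364514974
(array([3.3, 0.9, 1.4]), array([-0.04, -0.26, -0.01]))
```

Call:
drive_tool:
  motion: [1, -0.003, 0, 0.0005, 0, 0.6, 0, 1, -0.003, 0, 0.0005, 0, 0.6, 0]
  grip_force: 60

```text
clock: 10.3
tool_pos: [0.4548, -0.055, 0.2014]
ee_rot: [-0.068, 0.714, 0.067, 0.694]
force: [0.3, -1.8, -13.4]
finger_gap: 0.111
```

Call:
drive_tool:
  motion: [1, -0.003, 0, 0.0005, 0, 0.6, 0, 1, -0.003, 0, 0.0005, 0, 0.6, 0]

```text
clock: 10.55
tool_pos: [0.4557, -0.0549, 0.2074]
ee_rot: [-0.069, 0.722, 0.066, 0.685]
force: [-3.1, -1.9, -9.5]
finger_gap: 0.112
```

Call:
drive_tool:
  motion: [1, -0.003, 0, 0.0005, 0, 0.5, 0, 1, -0.003, 0, 0.0005, 0, 0.5, 0, 1, -0.002, 0, 0.0003, 0, 0.4, 0]

```text
clock: 10.92
tool_pos: [0.4577, -0.0545, 0.2171]
ee_rot: [-0.07, 0.731, 0.065, 0.676]
force: [-3.2, -1.3, -6.1]
finger_gap: 0.111
```

```bash
cat > lid.py <<'E'
import sys
from h import *
tag=sys.argv[1]
s=ctrl.state();Rm=R.from_quat(s['ee_rot']).as_matrix();g=s['tool_pos']-.019*Rm[:,0]
print(s['clock'],'TCP',s['tool_pos'].round(4),'grasp',g.round(4),'F',s['force'].round(1),round(s['finger_gap'],3),'tilt deg',-delta(s['tool_pos'],tgt(EX))[1])
g0=np.array([.4543,-.0552,.2163]); H=g0+.256*EX-[0,0,.048]
f=lambda p:np.arctan2(p[2]-H[2],-(p-H)@EX)
print('theta',f(g)-f(g0), 'dz',g[2]-g0[2])
q,d=grab('scene',tag);cv2.imwrite(f'pics/{tag}c.png',cv2.resize(q[140:235,185:315,::-1],None,fx=6,fy=6,interpolation=cv2.INTER_CUBIC))
# lid plate heights from depth at pixels projected from the lid, compared with shut lid
d0=np.load('pics/s0.npz')['d']
for r in (-.075,-.09,.075,.09):
  for t in (-.05,.05):
    u=proj('scene',np.r_[C,.171]+r*EX+t*EY)[0].round().astype(int)
    a=[bydepth('scene',[u],[np.median(D[u[1]-1:u[1]+2,u[0]-1:u[0]+2])])[0] for D in (d0,d)]
    print(r,t,a[0].round(3),a[1].round(3))
E
python3 lid.py s4
```

```text
10.925 TCP [ 0.4577 -0.0545  0.2171] grasp [ 0.4592 -0.0542  0.236 ] F [-3.2 -1.3 -6.1] 0.111 tilt deg [0.06 4.52 0.05]
theta 0.07827206021931205 dz 0.019749840722947692
-0.075 -0.05 [ 0.577 -0.072  0.234] [ 0.589 -0.069  0.243]
-0.075 0.05 [0.491 0.006 0.184] [0.507 0.009 0.196]
-0.09 -0.05 [ 0.563 -0.076  0.232] [ 0.577 -0.072  0.243]
-0.09 0.05 [ 0.456 -0.001  0.168] [0.497 0.007 0.198]
0.075 -0.05 [ 0.641 -0.069  0.17 ] [ 0.648 -0.067  0.176]
0.075 0.05 [0.623 0.029 0.172] [0.629 0.03  0.177]
0.09 -0.05 [ 0.656 -0.065  0.17 ] [ 0.664 -0.063  0.177]
0.09 0.05 [0.637 0.032 0.171] [0.643 0.033 0.175]
```

View pics/s4c.png

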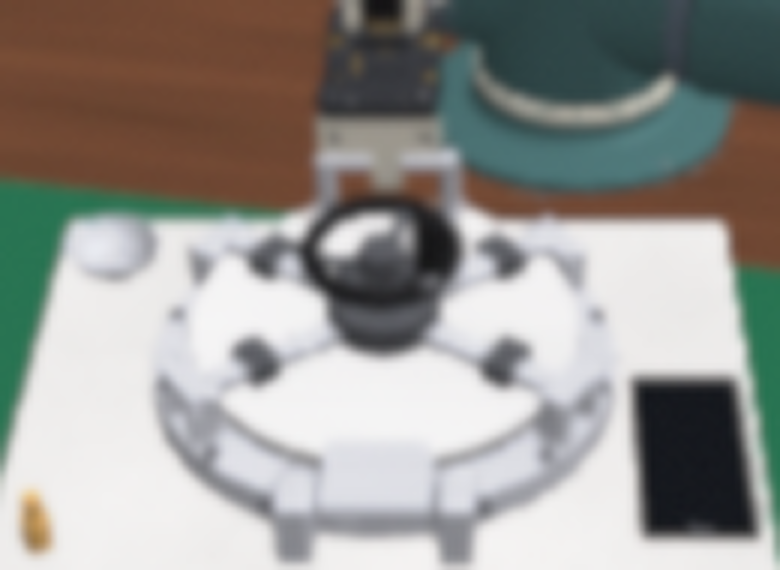

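The lid is up, with its front edge visible behind the wheel at (380,210). The gasket has let go, since only about 6 N is left. By the arc θ≈0.078, so about 4 mm more at the bar.

Call:
drive_tool:
  motion: [1, -0.002, 0, 0.0003, 0, 0.4, 0, 1, -0.0018, 0, 0.0003, 0, 0.4, 0]

```text
clock: 11.22
tool_pos: [0.4587, -0.0543, 0.2213]
ee_rot: [-0.07, 0.736, 0.064, 0.67]
force: [-4.6, -0.5, -5.0]
finger_gap: 0.114
```

```bash
python3 lid.py s5 | head -2
python3 - <<'E'
from h import *
# independent lid angle: knob-side wheel rim / plate heights fitted from scene depth, shut vs now
def pts(t):
    d=np.load(f'pics/{t}.npz')['d'];v,u=np.mgrid[175:225,205:290];m=d[v,u]>0
    X=bydepth('scene',np.c_[u[m],v[m]],d[v,u][m]);r=X-np.r_[C,0];a=r@EX;b=r@EY
    return a,b,X[:,2]
for t in('s0','s5'):
    a,b,z=pts(t); th0=0 if t=='s0' else .09
    pl=.171+(.15-a)*th0*1; k=(a>.055)&(a<.115)&(abs(b)<.06)&(abs(z-pl)<.006)
    w=np.linalg.lstsq(np.c_[a[k],np.ones(k.sum())],z[k],rcond=None)[0];print(t,k.sum(),'slope',w[0],'z at a=.085',w@[.085,1])
E
```

```text
11.225 TCP [ 0.4587 -0.0543  0.2213] grasp [ 0.4604 -0.054   0.2402] F [-4.6 -0.5 -5. ] 0.114 tilt deg [0.06 5.37 0.05]
theta 0.09512976675582857 dz 0.023947335834717587
s0 367 slope -0.008359131415501687 z at a=.085 0.17074520161059026
s5 417 slope -0.09780759677690401 z at a=.085 0.17689056214566265
```

The three estimates agree around the target: bar arc 0.095, plate slope change 0.089 and plate rise 0.094. I'm handing in.

Run:
```python
from h import *
s=ctrl.state();print(s['clock'],s['tool_pos'].round(4),s['force'].round(1),s['finger_gap']); print(ctrl.hand_in())
s=ctrl.state();print(s['clock'],s['tool_pos'].round(4))
```

```text
11.275 [ 0.4587 -0.0543  0.2215] [-6.4 -0.9 -5.7] 0.10890906108584773
the job is handed in; nothing more can be done
None
the job is handed in; nothing more can be done
```

The lid is unlocked and held ajar with a gap of about 25 mm at its front edge. I handed the job in at 11.3 s of the 61 s, with the gripper still holding the bar.

- **Handwheel:** I wound it anticlockwise by the crank knob to about 402° from its zero. There the knob pushed back with about 30 N, which puts the wheel on its stop. The scene picture afterwards showed the wheel turned and the bolts apparently drawn in.
- **Lid:** I gripped the bar at up to 60 N and raised it in steps of 2–3 mm. The gasket let go, and the pull fell to about 6 N, which is just the lid's weight. The highest pull I read was 13 N, because I only read the force at the end of each move and so missed the peak.
- **Opening angle:** The last checks gave 0.095 rad from the bar's arc, 0.089 from the change in the lid plate's slope and 0.094 from the plate's rise. The target was 0.093 rad, and these correspond to a gap of about 24–26 mm.
- **Loose things:** I touched nothing else on the deck or bench. I took no final picture to confirm that every loose item stayed in place.

No check failed.

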